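Chock the row of tint bottles

ROBOT

A 7-joint arm with a two-finger parallel gripper is mounted at the origin on the work surface. World frame = base frame: x ahead of the robot, y to its left, z up, the work surface at z = 0. Lengths are in mm, angles in rad, forces in N, time in s.
With the tool pointing down it reaches from about 425 to 875 mm from the base axis. Payload 9.9 kg.
Tool frame: the origin (TCP) lies at the centre of the arm's flange, where the gripper is bolted on; the fingertips stand env.tips_ahead ahead of it and the grasp point (between the pads) lies 155 mm ahead of it (env.tips_ahead is the distance from the TCP to the fingertips, in mm); z points along the fingers, y is the direction in which the jaws open and shut (so a half turn about z gives the same grasp; the last joint's range is limited). The gripper opens to 85 mm and grips with 20 to 120 N. Pads are 22 mm wide; open, the fingers measure 114 mm over their backs; the gripper's body (76 mm by 85 mm) begins 54 mm behind the grasp point. The pads swing forward as they close: fully open they stand 13 mm farther back than shut.
Start: joints at [1.101, 0.576, 0.025, 1.437, -0.015, 1.129, -0.057], TCP at [254.008, -625.391, 404.689] pointing down, gripper open.
Joint ranges: [-2.76, 2.76], [-0.34, 2.15], [-1.52, 1.57], [0.19, 2.46], [-1.09, 4.23], [0.17, 1.99], [-2.82, 2.82]. Speed limits (rad/s): [2.22, 2.22, 3.01, 3.01, 3.14, 3.14, 3.14].

INTERFACE

Orientations are given as a unit quaternion [x, y, z, w].
In Python, from rig import env gives the robot as it stands.
- The arm moves only by the tool move_arm, never from a script. Its argument "steps" is a list of rows, each a list of 5 numbers: the shift along the tool's x, y, z in m, then the turn about the tool's z in degrees, then the closure, from -1 (fully open) to 1 (shut). A call has exactly 10 rows; each row shifts and turns the commanded pose from where the row before left it, along the tool's axes as they then stand; what a row does not reach is not made up. A row lasts 1/12 s, in which the tool goes at most 41.7 mm and 7.16 degrees, less where a joint would pass 70% of its speed; a pose out of reach is approached as far as the arm can. A call with a gripper value outside its range is refused whole. The fingers move at their own pace and stop on an object; "newtons" is the grip in N (left out, the last holds). Time passes only in rows, so rows that do not move let the fingers close, or fill a call up. It gives the time, the measured TCP pose, the force and the opening at its end, in the units of the state.
- env.read_state(): the state, without advancing time (a new reading comes with each control period).
- env.read_camera(name): name is "scene" or "top" or "wrist"; returns a dict with "image" (400x640x3 uint8, red, green, blue), "camera_matrix" (3x3 intrinsics, pixels), "k1" (the pictures are not rectified: a ray, as slopes to the right and down, at radius r is drawn at 1 + k1 r^2 times it, then the intrinsics apply), "pose" (4x4, takes a point from camera to world coordinates). Camera axes: x right, y down, z forward; pixel columns grow to the right and rows downward; lengths in mm; the calibration is good to about 2 mm. A picture is of the moment at which its call begins. There is no depth.
- env.sign_off(): hands the job in, once; it reports no verdict.
Trained networks look in a picture, given as the dict that the camera call returned (one of the last four; its "shot" number tells which), for a name from the list of things; names that differ only in an ending like _2 or _b are one class to them, and where a whole thing is asked for, a point or a joint stands for the part that bears it (a point fixed in the world has none). Each returns a list of dicts, best first, with "conf" (0 to 1); they miss things now and then, are a little off and sometimes report something else, mostly with a low value. They report only what shows in the picture. A call takes as long as a camera call.
- env.outline_of(picture, target): "pixels" (400x640 bool, what is visible of it).
- env.pinpoint(picture, target): "centre" ([x, y, z] in mm, in world coordinates, good to about 4 mm: a listed point, or the origin of a listed thing).
The state is a dict: "time_s": time; "joint_positions": joint angles; "joint_vel": joint speeds; "joint_torque": joint torques, N m; "position": TCP position; "orientation": TCP orientation; "force": force on the tool from outside, world axes, zero at the start; "wrist_torque": the same for the moment, N m; "opening": finger opening in mm.
Only numpy, scipy, OpenCV 4.12 (cv2) and the standard library are available. Lean on these libraries where they do the work, as an engineer would, in place of code of your own. Each camera call takes 0.05 s, during which the arm holds its last target.

TASK

Three tint bottles lie on their sides in a row against the wooden cleat on the decorators' table, and nothing keeps the far end of the row from rolling away. Set the big orange wedge chock flat on the table snug against the middle of the last bottle (the green-banded one), its sloping face towards the bottle and square to the row. Do not lift that bottle; the row must stay together against the cleat.

Things in the scene. Friction and masses are not known exactly. Their poses are not given: they have to be found in the camera images.
- chock_center (a point): Loose orange plastic wedge, about 0.12 kg, 44 mm high; point at mid-height of its block. z up, y down the slope to the toe. Parallel sides 44 mm apart along x: grip these. Upright block from y -22 to +20 mm, then a 55 degree ramp down to a 4 mm thick toe ending at y +45 mm. When the ramp touches a bottle squarely, the toe is under it and the bottle's axis is at y +60 mm.
- bottle_end_center (a point): Last bottle of the row, farthest from the cleat: lying on its side, white with green band and black cap, about 0.22 kg. Point on its axis, mid-length of its round body (diameter 50, length 100 mm), 25 mm above the table. x along the bottle to the cap, which ends at x +84 mm; y, z turn as it rolls. Two like bottles (red, blue bands) lie between it and the cleat, gaps 1 to 3 mm.
- stop: Wooden cleat fixed to the table, 170 mm long (x), 25 mm wide (y), 36 mm high (z). Origin at the centre of its underside. x runs along it, parallel to the bottles; the row of bottles runs from it in its -y direction, the last bottle's axis about 143 mm from the origin.

How it is judged (in metres and radians):
At the end, for the whole second after the job is handed in: Chock at rest flat on the table, ramp towards the last bottle and within 12 mm of touching, within 30 mm of its middle, within 15 degrees of square to the row; last bottle still, 130-160 mm from the cleat's middle line, shifted under 35 mm along it, within 11 degrees of parallel (y of bottle_end_center in the frame of chock_center between 0.05 and 0.072 m and x of chock_center in the frame of bottle_end_center between -0.03 and 0.03 m and angle between the y axis of chock_center and the y axis of stop, either way round below 0.26 rad and angle between chock_center's own z axis and vertical below 0.1 rad and height (world z) of chock_center below 0.028 m and y of bottle_end_center in the frame of stop between -0.16 and -0.13 m and x of bottle_end_center in the frame of stop between -0.035 and 0.035 m and angle between the x axis of bottle_end_center and the x axis of stop, either way round below 0.2 rad and linear speed of each of chock, bottle_end below 0.01 m/s).
It fails at once if the last bottle is lifted off the table (height (world z) of bottle_end_center above 0.045 m).
It also fails if it takes over 32 s, if anything falls off the work surface, if the arm or the gripper's body presses on something with over 40 N, if the wrist force passes 120 N, or if a joint passes its speed limit or range.

## Working session

There is one attempt and no reset: what is moved stays moved. The work goes in short steps, Python scripts to look and compute and a tool call to move; the robot and the scene stay as the last step left them, time stands still between calls to the robot, and variables do not carry over. Pictures are saved under pics/ and viewed, and the job is handed in when it is done.

Besides the shell and the picture viewer there is one more tool, called after "Call:" as a command line: name --pt "numbers of a row" for each row, then --argument value for the rest. move_arm: Moves the arm, as the interface text tells. Its arguments: {"type":"object","properties":{"steps":{"type":"array"},"newtons":{"type":"number"}},"required":["steps"]}

```bash
mkdir -p pics; ls; python3 - <<'E'
from rig import env
import cv2
s=env.read_state();print({k:s[k] for k in('time_s','position','orientation','opening')},env.tips_ahead)
for n in('scene','top'):
    p=env.read_camera(n);cv2.imwrite(f'pics/{n}0.png',p['image'][:,:,::-1])
    print(n,p['pose'][:3,3].round(),p['k1'],p['camera_matrix'].round(1).tolist())
    for t in('chock_center','bottle_end_center','stop'):
        print(t,[(d['conf'],d['centre']) for d in env.pinpoint(p,t)][:3])
E
```

```text
pics
{'time_s': 0.0, 'position': array([ 253.95556182, -625.21730479,  403.8195336 ]), 'orientation': array([ 9.81448018e-01,  1.91726451e-01, -2.00824069e-04, -8.45609440e-04]), 'opening': 85.62798349256431} 173.4
scene [1121. -248.  665.] -0.0033194095037185857 [[361.4, 0.0, 326.8], [0.0, 361.4, 195.8], [0.0, 0.0, 1.0]]
chock_center [(0.74, [608.2, -163.2, 26.3])]
bottle_end_center [(0.89, [495.3, 119.0, 23.7])]
stop [(0.66, [506.5, 260.7, 1.9])]
top [361. -33. 761.] -0.07529158042270374 [[369.0, 0.0, 316.8], [0.0, 369.0, 201.3], [0.0, 0.0, 1.0]]
chock_center [(0.87, [605.2, -159.9, 19.1])]
bottle_end_center [(0.78, [501.9, 121.4, 25.1])]
stop [(0.94, [508.1, 263.5, 1.9])]
```

View pics/scene0.png

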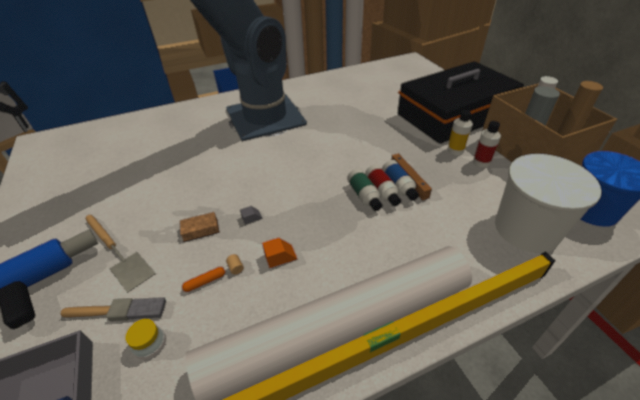

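View pics/top0.png

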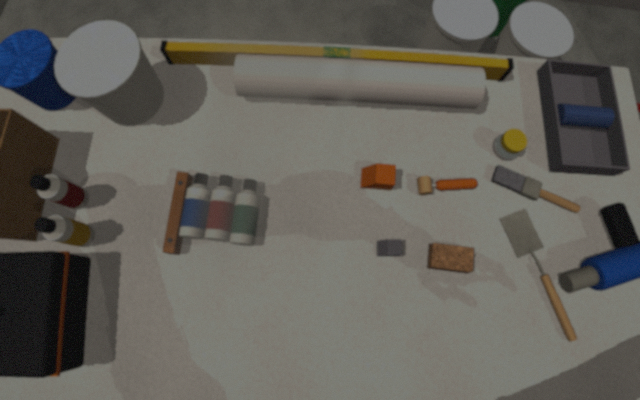

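The scene picture has the orange chock at (279,252), with the bottle row at (350-415,185) against the cleat. In the top picture the chock is at (379,177), the green bottle at (244,218) and the cleat at (176,212). Next I'll measure orientations.

```bash
cat > h.py <<'E'
import numpy as np,cv2
def ray(p,uv):
    K=p['camera_matrix'];uv=np.atleast_2d(np.array(uv,float))
    q=(uv-[K[0,2],K[1,2]])/[K[0,0],K[1,1]]; s=q.copy()
    for _ in range(20): s=q/(1+p['k1']*(s**2).sum(1,keepdims=True))
    d=np.c_[s,np.ones(len(s))]@p['pose'][:3,:3].T
    return p['pose'][:3,3],d
def onz(p,uv,z):
    o,d=ray(p,uv); return o+d*((z-o[2])/d[:,2])[:,None]
def proj(p,X):
    X=np.atleast_2d(X);c=(X-p['pose'][:3,3])@p['pose'][:3,:3]
    s=c[:,:2]/c[:,2:];s=s*(1+p['k1']*(s**2).sum(1,keepdims=True))
    K=p['camera_matrix'];return s*[K[0,0],K[1,1]]+[K[0,2],K[1,2]]
E
python3 - <<'E'
from rig import env
from h import *
for n in('top','scene'):
    p=env.read_camera(n)
    for t,z in(('chock_center',44),('bottle_end_center',25),('stop',36)):
        o=env.outline_of(p,t)
        if not o: print(n,t,'none');continue
        m=o[0]['pixels'].astype(np.uint8)
        v,u=np.nonzero(m);W=onz(p,np.c_[u,v],z)[:,:2]
        r=cv2.minAreaRect(W.astype(np.float32))
        print(n,t,o[0]['conf'],len(u),r)
    c=proj(p,[606,-161,22])[0].astype(int)
    im=p['image'][c[1]-35:c[1]+35,c[0]-45:c[0]+45,::-1]
    cv2.imwrite(f'pics/{n}c.png',cv2.resize(im,None,fx=8,fy=8,interpolation=cv2.INTER_CUBIC));print(c-[45,35])
E
```

```text
top chock_center 0.81 836 ((601.339599609375, -146.82260131835938), (71.38804626464844, 55.993812561035156), 88.94540405273438)
top bottle_end_center 0.76 1474 ((516.7431030273438, 120.03080749511719), (53.13299560546875, 139.3542938232422), 89.8211441040039)
top stop 0.76 1164 ((505.800537109375, 256.3061828613281), (37.09416961669922, 170.01708984375), 88.43512725830078)
[337 142]
scene chock_center 0.58 705 ((623.6885375976562, -155.25567626953125), (61.37247085571289, 73.85162353515625), 88.58279418945312)
scene bottle_end_center 0.89 829 ((506.8696594238281, 120.71905517578125), (60.49161148071289, 173.82373046875), 87.29203033447266)
scene stop 0.9 537 ((522.741455078125, 256.91314697265625), (44.2546272277832, 200.76333618164062), 82.12728118896484)
[229 216]
```

View pics/topc.png

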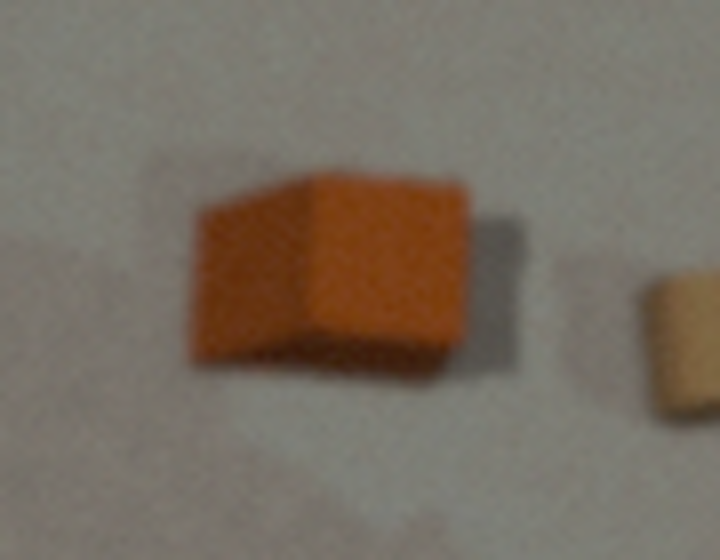

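View pics/scenec.png

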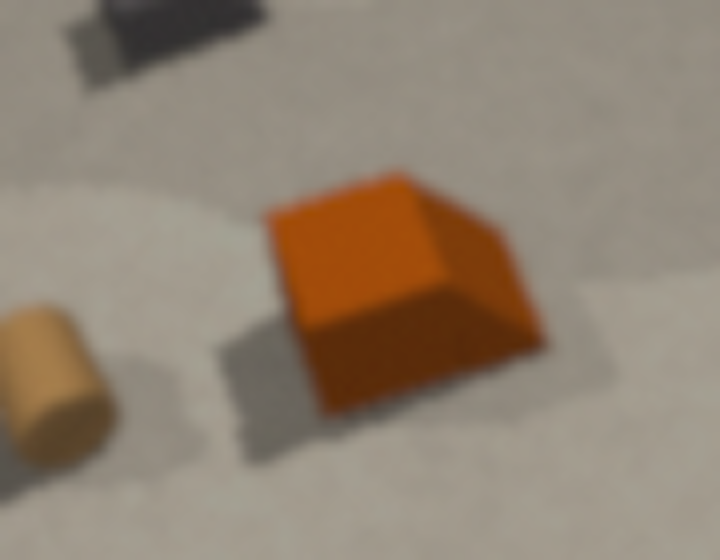

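```bash
python3 - <<'E'
from rig import env
from h import *
from scipy.optimize import least_squares
P={n:env.read_camera(n) for n in('top','scene')}
O=[(22,20,22),(22,-22,22),(-22,-22,22),(-22,20,22),(22,45,-18),(-22,45,-20)]
T=np.array([(313,177),(467,185),(462,345),(303,330),(205,212),(195,362)])/8+[337,142]-.44
O2=[(-22,-22,22),(-22,20,22),(22,20,22),(22,-22,22),(22,-22,-22),(22,45,-20),(-22,45,-18)]
S=np.array([(268,213),(400,172),(448,283),(305,330),(325,415),(547,345),(503,232)])/8+[229,216]-.44
def W(q,o):
    c,s=np.cos(q[2]),np.sin(q[2]);o=np.array(o,float)
    return np.c_[q[0]+c*o[:,0]-s*o[:,1],q[1]+s*o[:,0]+c*o[:,1],22+o[:,2]]
for w in('t','s','ts'):
    f=lambda q:np.concatenate([(proj(P['top'],W(q,O))-T).ravel()*('t' in w),(proj(P['scene'],W(q,O2))-S).ravel()*('s' in w)])
    r=least_squares(f,[606,-161,0],x_scale=[1,1,.01]);print(w,r.x,np.abs(r.fun).max())
im=P['top']['image'][160:265,150:275,::-1]
cv2.imwrite('pics/row.png',cv2.resize(im,None,fx=5,fy=5,interpolation=cv2.INTER_CUBIC))
E
```

```text
t [ 6.06910140e+02 -1.61546818e+02 -4.56510918e-02] 1.0872663519477896
s [ 6.08489045e+02 -1.60756073e+02 -4.01747958e-02] 1.3662596796954745
ts [ 6.07597530e+02 -1.61128863e+02 -4.10532891e-02] 1.3086872342891525
```

View pics/row.png

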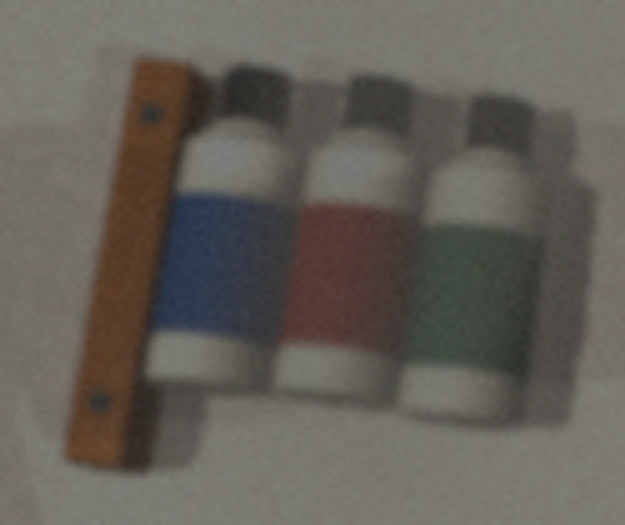

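The crop shows the cleat's top corners at (135,62), (188,65), (120,465) and (68,460). The green bottle runs from its base at (460,412) to its cap at (503,97), slightly tilted.

```bash
python3 - <<'E'
from rig import env
from h import *
p=env.read_camera('top')
C=onz(p,np.array([(135,62),(188,65),(120,465),(68,460)])/5+[150,160]-.4,36)
print(C.round(1)); 
a=(C[0]+C[1]-C[2]-C[3])/2;print('stop c',C.mean(0),np.linalg.norm(a),'yaw',np.arctan2(a[1],a[0]), np.linalg.norm(C[0]-C[1]))
B=onz(p,np.array([(460,405),(503,97),(478,295)])/5+[150,160]-.4,25);a=B[1]-B[0]
print(B.round(1),np.arctan2(a[1],a[0]),np.linalg.norm(a))
s=env.read_state();from scipy.spatial.transform import Rotation as R
print(R.from_quat(s['orientation']).as_matrix().round(4).tolist(),s['position'],s['time_s'])
E
```

```text
[[590.  270.4  36. ]
 [589.8 247.7  36. ]
 [422.9 252.1  36. ]
 [423.6 273.4  36. ]]
stop c [506.59110841 260.87633308  36.        ] 166.69171832468658 yaw -0.022274292976485244 22.734743156746944
[[456.2 121.2  25. ]
 [586.2 116.4  25. ]
 [501.5 118.4  25. ]] -0.03650996521538945 130.06154364339136
[[0.9265, 0.3763, -0.0], [0.3763, -0.9265, -0.0], [-0.0, 0.0, -1.0]] [ 253.97948584 -625.40370453  404.6982742 ] 0.95
```

Call:
move_arm --pt "0 0 0 -6.55 -1" --pt "0 0 0 -6.55 -1" --pt "0 0 0 -6.55 -1" --pt "0 0 0 -6.55 -1" --pt "0 0 0 -6.55 -1" --pt "0 0 0 -6.55 -1" --pt "0 0 0 -6.55 -1" --pt "0 0 0 -6.55 -1" --pt "0 0 0 -6.55 -1" --pt "0 0 0 -6.55 -1" --newtons 40

```text
time_s: 1.78
position: [253.9, -625.4, 404.7]
orientation: [0.72, 0.694, -0.0, -0.0]
force: [-0.3, 0.1, -0.4]
opening: 85.2
```

```bash
cat > g.py <<'E'
import sys
from rig import env
from h import *
from scipy.spatial.transform import Rotation as R
def rel(x,y,z):
    s=env.read_state();M=R.from_quat(s['orientation']).as_matrix()
    a=M[:,1];print('t',round(s['time_s'],2),'pos',s['position'].round(1),'tool y angle deg',np.degrees(np.arctan2(a[1],a[0])).round(2),'open',round(s['opening'],1),'F',s['force'].round(1))
    print('shift tool mm',(M.T@(np.array([x,y,z])-s['position'])).round(1),'q',np.round(s['joint_positions'],2))
if __name__=='__main__': rel(*map(float,sys.argv[1:4]))
E
python3 g.py 607.5 -164 300
```

```text
t 1.78 pos [ 253.9 -625.4  404.7] tool y angle deg -2.08 open 85.2 F [-0.3  0.1 -0.4]
shift tool mm [474.  336.6 104.6] q [ 1.27  0.58 -0.28  1.43  0.17  1.15  0.94]
```

Call:
move_arm --pt "0.0237 0.0168 0.005 0 -1" --pt "0.0237 0.0168 0.005 0 -1" --pt "0.0237 0.0168 0.005 0 -1" --pt "0.0237 0.0168 0.005 0 -1" --pt "0.0237 0.0168 0.005 0 -1" --pt "0.0237 0.0168 0.005 0 -1" --pt "0.0237 0.0168 0.005 0 -1" --pt "0.0237 0.0168 0.005 0 -1" --pt "0.0237 0.0168 0.005 0 -1" --pt "0.0237 0.0168 0.005 0 -1"

```text
time_s: 2.62
position: [432.4, -394.5, 354.7]
orientation: [0.722, 0.692, -0.0, 0.0]
force: [0.1, 0.6, 0.5]
opening: 85.4
```

Call:
move_arm --pt "0.0237 0.0168 0.005 0 -1" --pt "0.0237 0.0168 0.005 0 -1" --pt "0.0237 0.0168 0.005 0 -1" --pt "0.0237 0.0168 0.005 0 -1" --pt "0.0237 0.0168 0.005 0 -1" --pt "0.0237 0.0168 0.005 0 -1" --pt "0.0237 0.0168 0.005 0 -1" --pt "0.0237 0.0168 0.005 0 -1" --pt "0.0237 0.0168 0.005 0 -1" --pt "0 0 0 0 -1"

```text
time_s: 3.45
position: [595.0, -182.3, 309.1]
orientation: [0.719, 0.695, 0.002, -0.001]
force: [-0.9, 1.2, 0.8]
opening: 85.5
```

```bash
python3 g.py 607.5 -164 183; python3 - <<'E'
from rig import env
from h import *
p=env.read_camera('wrist');cv2.imwrite('pics/w1.png',p['image'][:,:,::-1])
print(env.pinpoint(p,'chock_center'))
E
```

```text
t 3.45 pos [ 595.  -182.3  309.1] tool y angle deg -1.97 open 85.5 F [-0.9  1.2  0.8]
shift tool mm [ 18.2  11.7 126.2] q [ 0.41  0.6  -0.29  1.69  0.21  0.88 -0.01]
[{'centre': [607.8, -157.0, 16.1], 'conf': 0.76}]
```

View pics/w1.png

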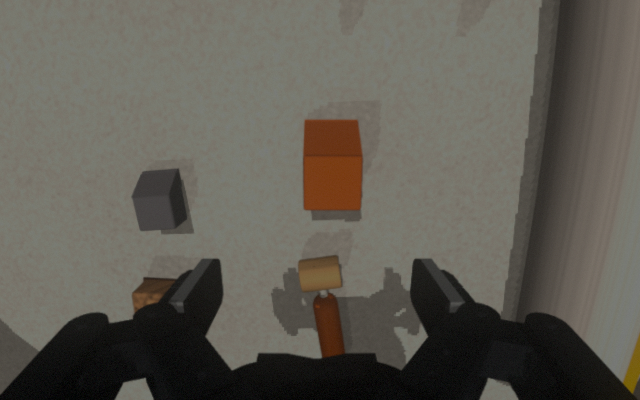

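The wrist picture has the chock centred at (332,165), ramp away (+y), between the fingers' lines. The grey block at (160,200) is clear of the left finger.

```bash
python3 - <<'E'
from rig import env
from h import *
p=env.read_camera('wrist')
print(onz(p,[(304,156),(362,155),(361,210),(305,209)],44).round(1))
print(onz(p,[(304,121),(358,121)],4).round(1))
E
python3 g.py 607.5 -164 220
```

```text
[[ 585.1 -146.2   44. ]
 [ 627.3 -147.    44. ]
 [ 626.5 -188.8   44. ]
 [ 583.9 -186.4   44. ]]
[[ 584.8 -122.3    4. ]
 [ 629.5 -124.     4. ]]
t 3.6 pos [ 591.6 -189.   309.6] tool y angle deg -2.37 open 85.3 F [-0.3 -1.   0.3]
shift tool mm [25.7 14.9 89.6] q [ 0.41  0.6  -0.29  1.7   0.21  0.88 -0.  ]
```

Call:
move_arm --pt "0.005 0.003 0.014 0 -1" --pt "0.005 0.003 0.014 0 -1" --pt "0.005 0.003 0.014 0 -1" --pt "0.005 0.003 0.014 0 -1" --pt "0.004 0.002 0.014 0 -1" --pt "0 0 0.014 0 -1" --pt "0 0 0.014 0 -1" --pt "0 0 0.012 0 -1" --pt "0 0 0 0 -1" --pt "0 0 0 0 -1"

```text
time_s: 4.43
position: [606.3, -166.4, 199.5]
orientation: [0.722, 0.692, -0.0, -0.0]
force: [-0.0, -0.4, 0.0]
opening: 85.6
```

```bash
python3 g.py 607 -165 183; python3 - <<'E'
from rig import env
from h import *
p=env.read_camera('wrist');cv2.imwrite('pics/w2.png',p['image'][:,:,::-1])
E
```

```text
t 4.43 pos [ 606.3 -166.4  199.5] tool y angle deg -2.48 open 85.6 F [-0.  -0.4  0. ]
shift tool mm [ 1.5  0.7 16.5] q [ 0.34  0.74 -0.24  1.76  0.27  0.67 -0.09]
```

View pics/w2.png

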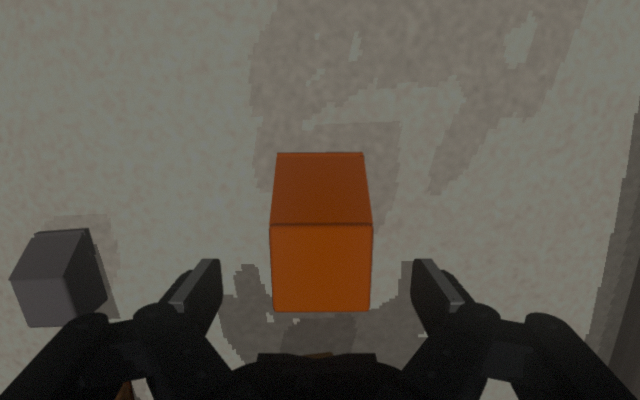

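The chock's top face spans u 270-372 and v 224-311, centred between the pads at u 220 and 412. I'll descend 16 mm and close.

Call:
move_arm --pt "0 0.001 0.008 0 -1" --pt "0 0 0.008 0 -1" --pt "0 0 0 0 -1" --pt "0 0 0 0 -0.5" --pt "0 0 0 0 0" --pt "0 0 0 0 0.5" --pt "0 0 0 0 1" --pt "0 0 0 0 1" --pt "0 0 0 0 1" --pt "0 0 0 0 1"

```text
time_s: 5.32
position: [607.9, -165.5, 184.1]
orientation: [0.722, 0.692, 0.0, 0.0]
force: [-0.5, 0.1, 4.8]
opening: 43.6
```

Call:
move_arm --pt "0 0 0 0 1" --pt "0 0 0 0 1" --pt "0 0 -0.005 0 1" --pt "0 0 -0.01 0 1" --pt "0 0 -0.015 0 1" --pt "0 0 -0.015 0 1" --pt "0 0 -0.015 0 1" --pt "0 0 -0.01 0 1" --pt "0 0 0 0 1" --pt "0 0 0 0 1"

```text
time_s: 6.15
position: [607.7, -165.6, 254.2]
orientation: [0.722, 0.692, 0.0, 0.0]
force: [-0.6, -0.3, -1.6]
opening: 43.6
```

```bash
python3 g.py 501 45 250; python3 - <<'E'
from rig import env
from h import *
p=env.read_camera('wrist');cv2.imwrite('pics/w3.png',p['image'][:,:,::-1])
p=env.read_camera('scene');cv2.imwrite('pics/s3.png',cv2.resize(p['image'][150:300,180:440,::-1],None,fx=3,fy=3))
E
```

```text
t 6.15 pos [ 607.7 -165.6  254.2] tool y angle deg -2.4 open 43.6 F [-0.6 -0.3 -1.6]
shift tool mm [ 205.9 -115.5    4.1] q [ 0.36  0.67 -0.27  1.72  0.24  0.78 -0.07]
```

View pics/w3.png

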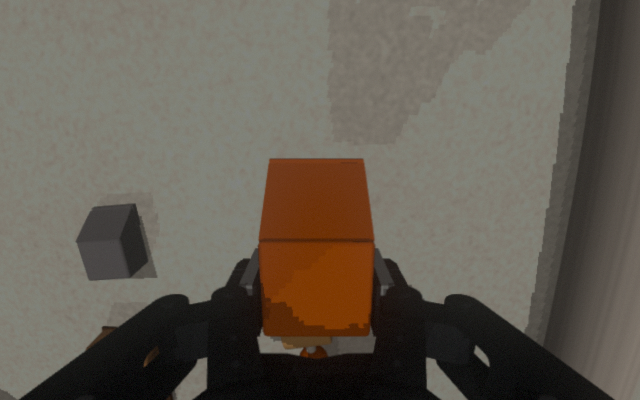

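View pics/s3.png

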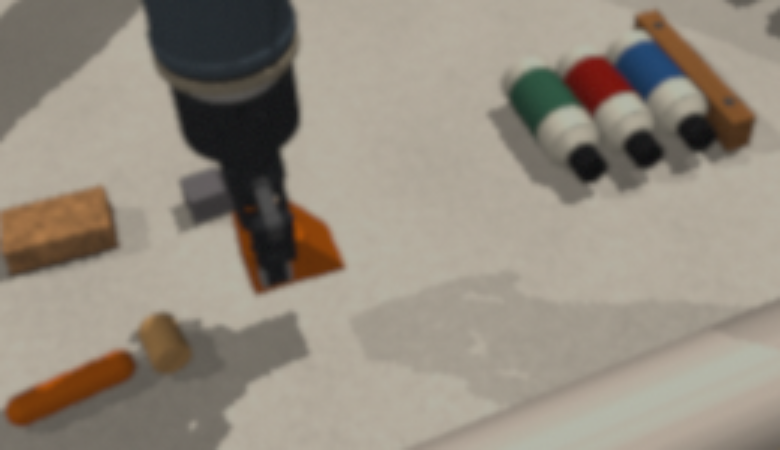

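Chock held level, at u 260-374 and with the toe forward at v 160. Now I'll carry it to just short of the green bottle.

Call:
move_arm --pt "0.015 -0.009 0 0 1" --pt "0.02 -0.012 0 0 1" --pt "0.024 -0.0145 0 0 1" --pt "0.025 -0.015 0 0 1" --pt "0.025 -0.015 0 0 1" --pt "0.025 -0.015 0 0 1" --pt "0.024 -0.0145 0 0 1" --pt "0.02 -0.012 0 0 1" --pt "0.013 -0.0085 0 0 1" --pt "0 0 0 0 1"

```text
time_s: 7.08
position: [498.5, 33.5, 253.1]
orientation: [0.72, 0.694, -0.0, -0.001]
force: [-0.3, -0.7, -0.2]
opening: 43.1
```

```bash
python3 g.py 501 45 250; python3 - <<'E'
from rig import env
from h import *
p=env.read_camera('wrist');cv2.imwrite('pics/w4.png',p['image'][:,:,::-1])
print(env.pinpoint(p,'bottle_end_center'),env.pinpoint(p,'stop'))
print(onz(p,[(260,240),(374,240),(370,336),(262,334)],114).round(1))
print(onz(p,[(270,160),(364,160)],74).round(1))
E
python3 g.py 501 45 250
```

```text
t 7.08 pos [498.5  33.5 253.1] tool y angle deg -2.11 open 43.1 F [-0.3 -0.7 -0.2]
shift tool mm [11.6  2.1  3.1] q [ 0.01  0.53 -0.25  2.06  0.23  0.58 -0.43]
[{'centre': [500.4, 126.2, 23.8], 'conf': 0.86}] []
[[479.1  61.3 114. ]
 [520.3  59.9 114. ]
 [519.5  18.4 114. ]
 [476.2  20.8 114. ]]
[[478.8  84.7  74. ]
 [522.1  83.1  74. ]]
t 7.23 pos [500.5  29.8 253.3] tool y angle deg -2.4 open 43.4 F [ 1.1 -0.2 -2.6]
shift tool mm [15.2 -0.1  3.3] q [ 0.02  0.53 -0.24  2.06  0.23  0.58 -0.43]
```

View pics/w4.png

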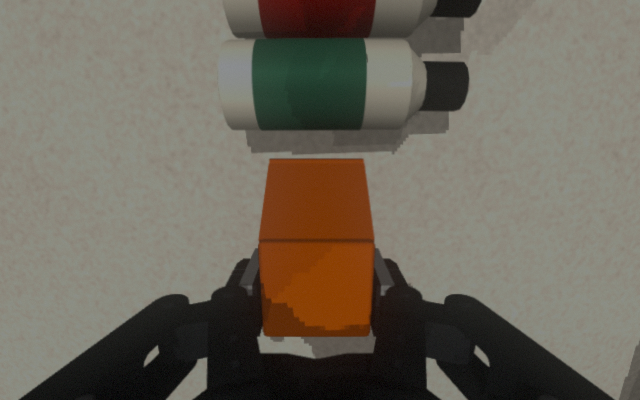

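The wrist picture has the green bottle's body at u 219-415, v 38-129, and the chock at u 260-374 with its toe at v 160. Both are centred near u 317, and the toe is clear. Lowering now.

Call:
move_arm --pt "0 0 0.008 0 1" --pt "0 0 0.01 0 1" --pt "0 0 0.01 0 1" --pt "0 0 0.01 0 1" --pt "0 0 0.01 0 1" --pt "0 0 0.01 0 1" --pt "0 0 0.006 0 1" --pt "0 0 0.004 0 1" --pt "0 0 0 0 1" --pt "0 0 0 0 1"

```text
time_s: 8.07
position: [500.4, 30.3, 185.6]
orientation: [0.722, 0.692, -0.0, -0.0]
force: [0.2, 1.2, -0.7]
opening: 43.5
```

```bash
python3 g.py 501 55 184; python3 - <<'E'
from rig import env
from h import *
p=env.read_camera('wrist');cv2.imwrite('pics/w5.png',p['image'][:,:,::-1])
print(env.pinpoint(p,'bottle_end_center'),env.pinpoint(p,'chock_center'))
p=env.read_camera('scene');cv2.imwrite('pics/s5.png',cv2.resize(p['image'][130:260,280:460,::-1],None,fx=4,fy=4))
E
```

```text
t 8.07 pos [500.4  30.3 185.6] tool y angle deg -2.39 open 43.5 F [ 0.2  1.2 -0.7]
shift tool mm [24.7 -0.4  1.6] q [-0.03  0.65 -0.19  2.11  0.28  0.41 -0.48]
[{'centre': [503.9, 122.8, 21.8], 'conf': 0.95}] [{'centre': [496.2, 39.0, 20.4], 'conf': 0.96}]
```

View pics/w5.png

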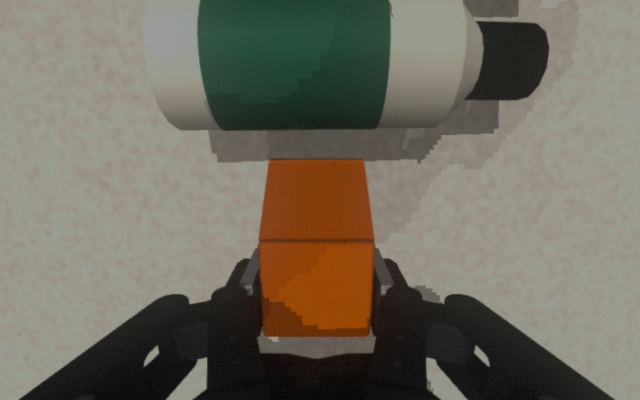

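View pics/s5.png

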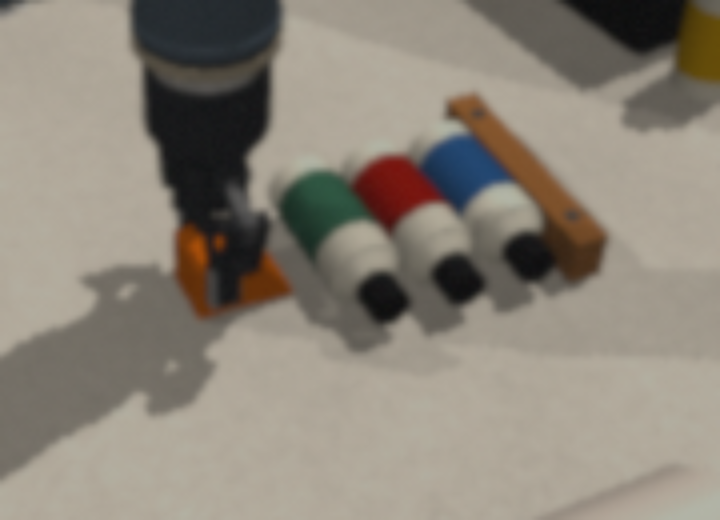

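The pictures show the toe's front edge at v 159 and the bottle's near edge at v 129. I'll compute the gap from these two edges.

```bash
python3 - <<'E'
from rig import env
from h import *
p=env.read_camera('wrist')
o,d=ray(p,[(317,129)]);n=d[0]/np.linalg.norm(d[0])
# axis y such that distance in yz plane from ray =25, at z=25
dy,dz=d[0,1],d[0,2];L=np.hypot(dy,dz);t=(25-o[2])/dz
print('bottle axis y',o[1]+t*dy+25*L/abs(dz))
print('toe',onz(p,[(317,159)],5.5)[0,1]-45,'edge',onz(p,[(317,240)],45.5)[0,1]-20,'rear',onz(p,[(317,335)],45.5)[0,1]+22)
print(onz(p,[(146,60),(482,60),(548,60),(260,240),(374,240)],40)[:,0])
E
```

```text
bottle axis y 120.19732556778581
toe 35.5965102834338 edge 36.48789012232548 rear 36.96993938837349
[447.07982822 560.55381747 584.04558081 480.23571176 524.1560576 ]
```

Call:
move_arm --pt "0.004 0 0.0005 0 1" --pt "0.004 0 0 0 1" --pt "0.004 0 0 0 1" --pt "0.004 0 0 0 1" --pt "0.003 0 0 0 1" --pt "0.002 0 0 0 1" --pt "0.001 0 0 0 1" --pt "0 0 0.0005 0 1" --pt "0 0 0.0005 0 1" --pt "0 0 0 0 1"

```text
time_s: 9.15
position: [501.2, 52.0, 184.1]
orientation: [0.722, 0.692, -0.0, -0.0]
force: [-0.5, 0.3, -1.1]
opening: 43.4
```

```bash
python3 g.py 501 55 184; python3 - <<'E'
from rig import env
from h import *
p=env.read_camera('wrist');cv2.imwrite('pics/w6.png',p['image'][:,:,::-1])
print(env.pinpoint(p,'bottle_end_center'),env.pinpoint(p,'chock_center'))
p=env.read_camera('scene');cv2.imwrite('pics/s6.png',cv2.resize(p['image'][130:260,280:460,::-1],None,fx=4,fy=4))
E
```

```text
t 9.15 pos [501.2  52.  184.1] tool y angle deg -2.41 open 43.4 F [-0.5  0.3 -1.1]
shift tool mm [ 3.  -0.3  0.1] q [-0.08  0.65 -0.18  2.1   0.27  0.41 -0.51]
[{'centre': [502.1, 120.8, 25.4], 'conf': 0.84}] [{'centre': [499.5, 59.9, 18.6], 'conf': 0.93}]
```

View pics/w6.png

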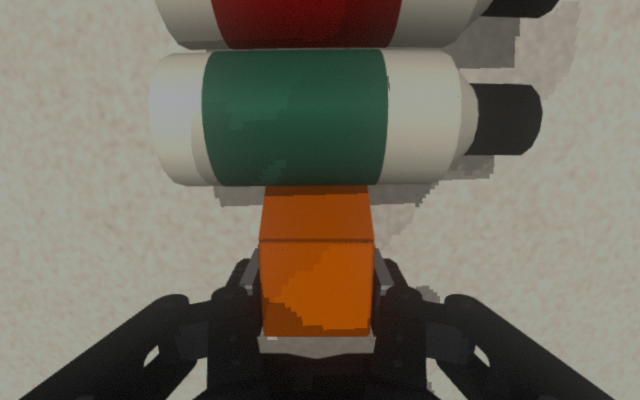

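View pics/s6.png

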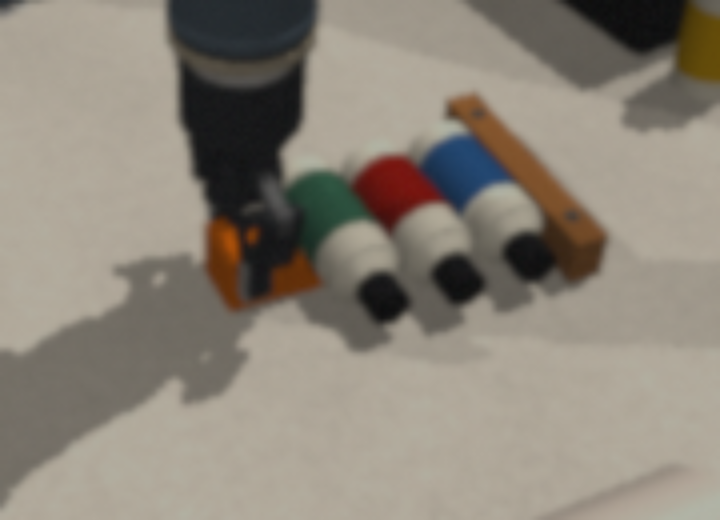

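In the wrist picture the toe is under the bottle: its near edge at v 185 overlaps the ramp, with the chock at u 260-374 against the body at u 150-475. The bottle hasn't moved. I'll release and rise.

Call:
move_arm --pt "0 0 0 0 0.3" --pt "0 0 0 0 0" --pt "0 0 0 0 -0.2" --pt "0 0 0 0 -0.5" --pt "0 0 0 0 -0.8" --pt "0 0 0 0 -1" --pt "0 0 0 0 -1" --pt "0 0 -0.003 0 -1" --pt "0 0 -0.006 0 -1" --pt "0 0 -0.01 0 -1"

```text
time_s: 10.18
position: [501.0, 52.2, 203.3]
orientation: [0.722, 0.692, -0.001, -0.0]
force: [-0.1, -0.7, -0.3]
opening: 85.5
```

Call:
move_arm --pt "0 0 -0.015 0 -1" --pt "0 0 -0.015 0 -1" --pt "0 0 -0.015 0 -1" --pt "0 0 -0.015 0 -1" --pt "0 0 -0.015 0 -1" --pt "-0.01 0 -0.015 0 -1" --pt "-0.015 0 -0.01 0 -1" --pt "-0.015 0 0 0 -1" --pt "0 0 0 0 -1" --pt "0 0 0 0 -1"

```text
time_s: 11.02
position: [499.4, 11.6, 304.1]
orientation: [0.722, 0.692, 0.0, 0.0]
force: [-0.2, 0.4, -0.1]
opening: 85.5
```

```bash
python3 g.py 501 55 184; python3 - <<'E'
from rig import env
from h import *
for n in('wrist','scene','top'):
    p=env.read_camera(n);im=p['image'][:,:,::-1]
    if n=='scene': im=cv2.resize(im[130:260,280:460],None,fx=4,fy=4)
    cv2.imwrite(f'pics/{n}7.png',im)
    for t in('bottle_end_center','chock_center','stop'):print(n,t,env.pinpoint(p,t)[:1])
E
```

```text
t 11.02 pos [499.4  11.6 304.1] tool y angle deg -2.5 open 85.5 F [-0.2  0.4 -0.1]
shift tool mm [ 43.4  -0.5 120.1] q [ 0.07  0.45 -0.27  2.01  0.18  0.7  -0.35]
wrist bottle_end_center []
wrist chock_center [{'centre': [500.4, 59.5, 16.6], 'conf': 0.94}]
wrist stop []
scene bottle_end_center [{'centre': [498.7, 118.2, 24.1], 'conf': 0.87}]
scene chock_center [{'centre': [501.2, 55.7, 23.2], 'conf': 0.79}]
scene stop [{'centre': [504.2, 259.6, 2.3], 'conf': 0.56}]
top bottle_end_center []
top chock_center []
top stop []
```

View pics/wrist7.png

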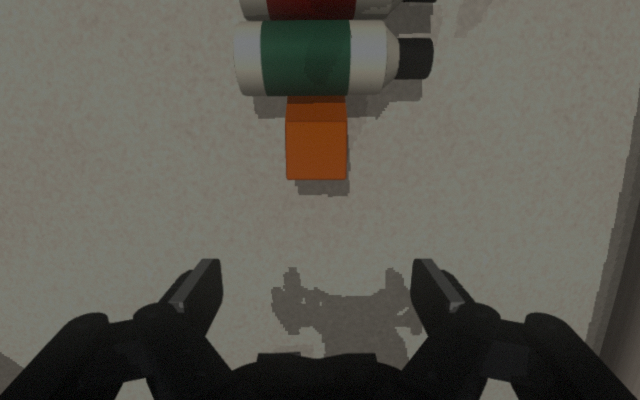

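View pics/scene7.png

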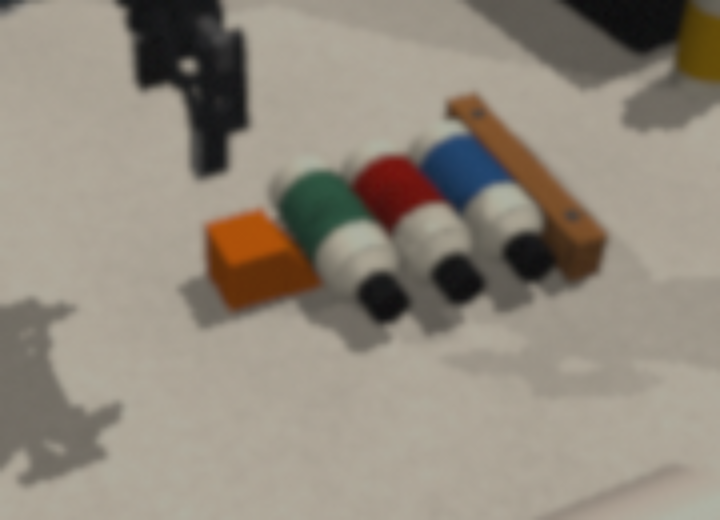

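The chock stands flat at u 286-347 (wrist view), with its toe hidden under the green bottle's near edge at v 96. I'll do one numeric check and then hand in.

```bash
python3 - <<'E'
from rig import env
from h import *
p=env.read_camera('wrist')
o,d=ray(p,[(317,96.5)]);dy,dz=d[0,1],d[0,2];L=np.hypot(dy,dz);t=(25-o[2])/dz
b=o[1]+t*dy+25*L/abs(dz)
e=onz(p,[(317,121.5)],44)[0,1]-20;r=onz(p,[(317,179.5)],44)[0,1]+22
print(b,e,r,'diff',b-e,b-r)
E
```

```text
120.10340527800709 57.70163883404204 59.06007189059044 diff 62.401766443965045 61.043333387416645
```

```bash
python3 - <<'E'
from rig import env
print(env.sign_off())
E
```

```text
the job is handed in; nothing more can be done
None
```

I picked the chock up by its parallel sides, carried it to the row, and slid its toe under the green-banded bottle. I then released it, backed the arm off and handed the job in at about 11 s of the 32 s allowed. The hand-in gave no verdict.

**Last checks against the limits:**

| Check | Measured | Limit |
|---|---|---|
| Bottle axis ahead of the chock's centre | 61–62.5 mm (touching is 60) | 50–72 mm |
| Chock off the bottle's middle | about 2 mm | 30 mm |
| Chock out of square to the row | about 1° | 15° |
| Bottle to the cleat's middle line | about 141 mm | 130–160 mm |

- **Chock and bottle:** the chock stands flat. The bottle stayed down and showed no visible shift. The squareness figure comes from the gripper's angle at release against the cleat's and bottle's angles measured at the start.
- **Forces:** the readings I took stayed under 5 N.

**Checks that failed or disagreed:**
- In the last look the top camera found none of the three things. The wrist camera missed the bottle and the cleat, so I measured the bottle's edge in its picture myself.
- Camera estimates of the same point differed by 4–6 mm. The limits above leave room for that.

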